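# Prove the locking stay on the kit locker's lift-up door

### The job

Before the show, check the locking stay on the grey kit locker with the sloping green lift-up door: raise the door by its chrome pull until the stay on the locker's right-hand side (as the robot sees it) locks, and let go so that the door stands open by itself. Then press down the stay's red thumb tab to unlock it, let the door come down until it is fully closed, and take the hand away. Leave the blue tape core and the brass jack plug where they lie.

Things in the scene. Friction and masses are not known exactly. Their poses are not given: they have to be found in the camera images.
- door (a joint): Green steel lift-up door, 196 mm long, 222 mm wide, hinged at its upper rear edge. Value in rad: 0 = closed, sloping 30 deg down towards the robot; grows as the free edge rises (needs 4 to 8 N at the pull); end stop 1.31. Let go beyond 1.24 it settles on the locked stay at 1.22, sloping 40 deg up towards the robot. Unlocked, it sinks shut softly by itself in about 2 s.
- stay (a joint): Notched steel bar at the locker's right (-y) side with a red thumb tab. Value in rad, growing as the tab goes down: 0 with door closed, rising to 0.5 as the door rises, then the bar drops over the door's pin and it snaps back to 0.43 = locked. Pressed from there to 0.51 (tab 5 mm lower, 3 to 8 N; end stop 13 mm) the door is free; hold it about half a second, till the door sinks.
- locker_hinge (a point): Middle of the door's hinge line, 160 mm above the cart top, fixed to the locker: x level, from the robot's side to the locker's back; y along the hinge, to the left; z up. The grey locker reaches from 180 mm in front of the hinge to 50 mm behind it, is 220 mm wide and fixed to the cart.
- pull (a point): Middle of the chrome pull by the door's free edge: round bar 10 mm thick, 120 mm long, parallel to the hinge, centre line 35 mm off the door's outer face. It lies 180 mm from the hinge line along the door and 38 mm outward of the door plane through the hinge: door closed, 175 mm in front of the hinge and 57 mm below it. Moves with the door; axes as the locker's when closed.
- tab (a point): Centre of the top of the red thumb tab (40 mm front to back, 62 mm across, 6 mm thick). Moves with the stay, turning about a pivot 62 mm behind it. Stay locked: tab level, 226 mm in front of the hinge line, 157 mm right of the hinge's middle, 96 mm above the cart top, clear of the raised door. Door closed: tipped, about 25 mm higher.
- tape_core: Bystander: blue plastic tape core standing on end, a tube 82 mm across and 50 mm high, loose, to the right of the locker. Origin: centre of its underside.
- jack_plug: Bystander: brass jack plug lying on the cart to the left of the locker, 64 mm long, 16 mm thick at its body, loose. Origin: on the cart under the middle of its length, x along it to the tip.

How it is judged:
By the outcome, as a careful person would: the job done as asked, in the order asked, and still so for the second after the job is handed in, with the robot touching nothing.
It also fails if it takes over 54 s, if anything falls off the work surface, if the arm or the gripper's body presses on something with over 40 N, if the wrist force passes 120 N, or if a joint passes its speed limit or range.

### The arm

A 7-joint arm with a two-finger parallel gripper is mounted at the origin on the work surface. World frame = base frame: x ahead of the robot, y to its left, z up, the work surface at z = 0. Lengths are in m, angles in rad, forces in N, time in s.
With the tool pointing down it reaches from about 0.375 to 0.925 m from the base axis. Payload 3.1 kg.
Tool frame: the origin (TCP) lies where the fingers leave the gripper's body, on its centre line; the fingertips stand 73 mm ahead of it and the grasp point (between the pads) lies 54 mm ahead of it (pinch_z is the distance from the TCP to the grasp point, in m); z points along the fingers, y is the line along which they close (so a half turn about z gives the same grasp; the last joint's range is limited). The gripper opens to 85 mm and grips with 20 to 120 N. Pads are 22 mm wide; open, the fingers measure 114 mm over their backs; the gripper's body (76 mm by 85 mm) begins 54 mm behind the grasp point. The pads swing forward as they close: fully open they stand 13 mm farther back than shut.
Start: joints at [1.056, 0.383, 0.044, 1.598, -0.018, 1.161, -0.05], TCP at [0.263, -0.594, 0.304] pointing down, gripper open.
Joint ranges: [-2.61, 2.61], [-0.41, 2.15], [-1.48, 1.57], [0, 2.5], [-1.57, 4.71], [0.05, 1.97], [-2.85, 2.85]. Speed limits (rad/s): [2.79, 2.79, 3.14, 3.14, 3.14, 3.14, 3.14].

### API

Orientations are given as a 3x3 rotation matrix whose columns are the frame's x, y, z axes.
In Python, from station import move_pose, line_to, move_j, set_gripper, pause, ik, read_state, read_camera, camera_model, PlanningError, job_done, pinch_z gives the robot as it stands. Calls block until the motion is done:
- move_pose(position, orientation): joint-space move of the TCP to a pose.
- line_to(position, vel=0.15, rotation=None): straight line of the TCP; rotation=None keeps the orientation; vel is the mean speed in m/s.
- move_j(angles): joint-space move.
- set_gripper(opening, strength=None): finger opening in m; strength is the grip in N (None keeps the last); returns when the fingers have stopped.
- pause(seconds).
- ik(position, orientation): joint angles nearest the present ones, or None.
- read_state(): the state.
- read_camera(name): name is "scene" or "top"; returns the picture (420x560x3 uint8, red, green, blue); there is no depth.
- camera_model(name): a dict with "camera_matrix" (3x3 intrinsics, pixels), "view" (4x4, takes a point from world to camera coordinates). Camera axes: x right, y down, z forward; pixel columns grow to the right and rows downward; lengths in m; the calibration is good to about 2 mm. A picture is of the moment at which its call begins. camera_model takes no time and is no camera call.
A pose or a line that the arm cannot do raises PlanningError and nothing moves.
- job_done(): hands the job in; it is judged then, once.
The state is a dict: "time_s": time; "qpos": joint angles; "qd": joint speeds; "joint_torque": joint torques, N m; "position": TCP position; "orientation": TCP orientation; "wrist_force": force on the tool from outside, world axes, zero at the start; "ft_torque": the same for the moment, N m; "finger_gap": finger opening in m; "grasp_force": force on a finger pad.
Only numpy, scipy, OpenCV 4.12 (cv2) and the standard library are available. Lean on these libraries where they do the work, as an engineer would, in place of code of your own. Each camera call takes 0.05 s, during which the arm holds its last target. There are 200 camera calls.

## Working session

There is one attempt and no reset: what is moved stays moved. The work goes in short steps, each a Python script; the robot and the scene stay as the last script left them, time stands still between calls to the robot, and variables do not carry over. Pictures are saved under pics/ and viewed, at most 10 in all, crops included, and the job is handed in when it is done.

```bash
mkdir -p pics; ls; python3 - <<'E'
from station import *
import cv2
for n in ("scene","top"):
    cv2.imwrite(f"pics/{n}0.png",cv2.resize(read_camera(n)[:,:,::-1],None,fx=1.42,fy=1.42,interpolation=cv2.INTER_CUBIC))
    m=camera_model(n);print(n,m["camera_matrix"].tolist(),m["view"].round(3).tolist() if hasattr(m["view"],'round') else m["view"])
s=read_state();print(s["time_s"],s["orientation"],s["wrist_force"])
E
```

```text
pics
scene [[398.6476496031353, 0.0, 284.5902287371794], [0.0, 398.6476496031353, 214.58068456866116], [0.0, 0.0, 1.0]] [[0.505, 0.863, 0.001, -0.365], [0.553, -0.323, -0.768, -0.231], [-0.663, 0.389, -0.64, 1.41], [0.0, 0.0, 0.0, 1.0]]
top [[399.82155376689684, 0.0, 286.4416296817046], [0.0, 399.82155376689684, 207.85268982198738], [0.0, 0.0, 1.0]] [[0.016, -1.0, 0.01, 0.051], [-0.988, -0.018, -0.154, 0.621], [0.154, -0.008, -0.988, 0.763], [0.0, 0.0, 0.0, 1.0]]
0.1 [[ 9.14348478e-01  4.04926821e-01 -1.06316093e-03]
 [ 4.04928201e-01 -9.14346017e-01  2.12431138e-03]
 [-1.11906312e-04 -2.37286472e-03 -9.99997178e-01]] [ 0.44924218 -0.11635656  0.06738757]
```

View pics/scene0.png

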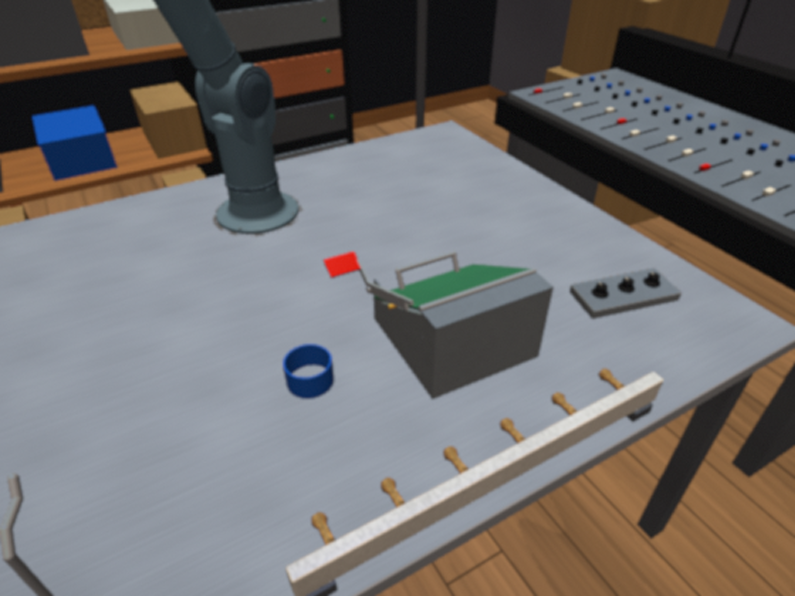

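View pics/top0.png

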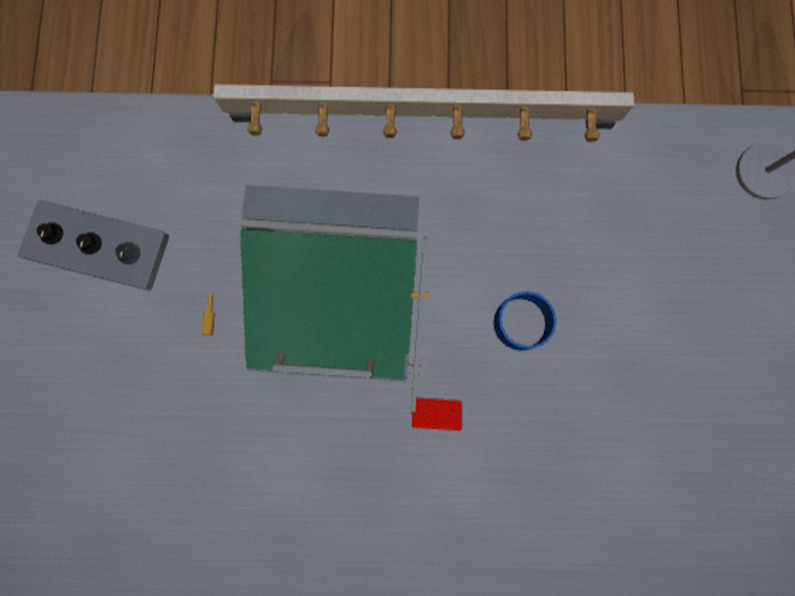

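```bash
python3 - <<'E'
import cv2
from station import *
a=read_camera("top")[:,:,::-1];cv2.imwrite("pics/tc.png",cv2.resize(a[120:320,155:355],None,fx=3,fy=3,interpolation=cv2.INTER_CUBIC))
a=read_camera("scene")[:,:,::-1];cv2.imwrite("pics/sc.png",cv2.resize(a[160:290,200:400],None,fx=4,fy=4,interpolation=cv2.INTER_CUBIC))
E
```

```text
(no output)
```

View pics/tc.png

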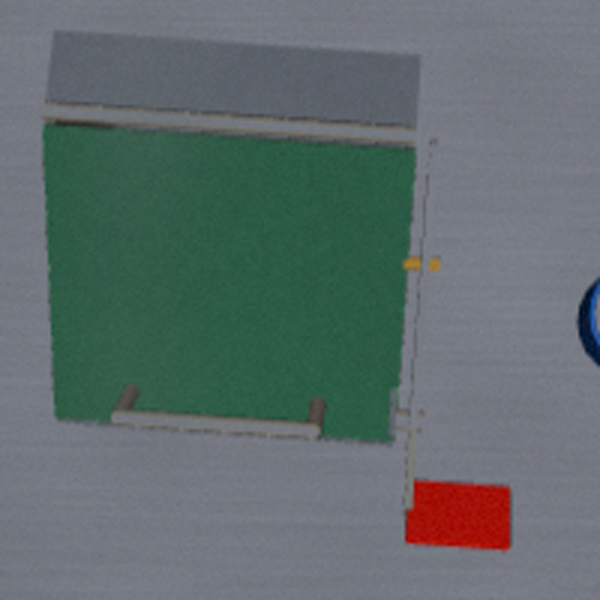

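View pics/sc.png

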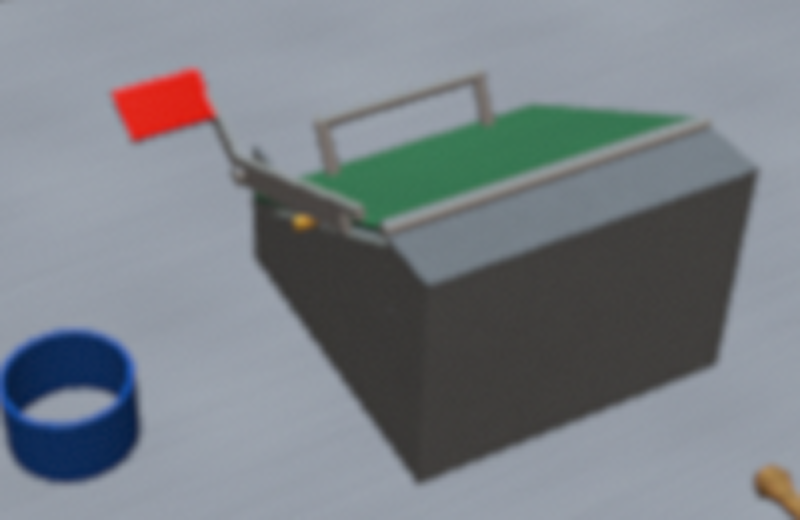

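```bash
cat > geo.py <<'E'
import numpy as np, cv2
from station import camera_model
M={n:(np.array(camera_model(n)["camera_matrix"]),np.array(camera_model(n)["view"])) for n in("scene","top")}
def P(n): K,V=M[n]; return K@V[:3]
def proj(n,p): q=P(n)@np.append(p,1); return q[:2]/q[2]
def tri(a,b):
    X=cv2.triangulatePoints(P("top"),P("scene"),np.array(a,float),np.array(b,float)).ravel(); return X[:3]/X[3]
T=lambda u,v:np.array([155+(u-1)/3,120+(v-1)/3]); S=lambda u,v:np.array([200+(u-1.5)/4,160+(v-1.5)/4])
E
python3 - <<'E'
from geo import *
from scipy.optimize import least_squares
obs=[("top",(-.175,.06,-.057),T(113,416)),("top",(-.175,-.06,-.057),T(321,432)),
("scene",(-.175,.06,-.057),S(486,76)),("scene",(-.175,-.06,-.057),S(318,125)),
("scene",(.05,-.11,-.16),S(418,482)),("scene",(.05,.11,-.16),S(716,362)),
("scene",(.05,-.11,None),S(428,286)),("scene",(.05,.11,None),S(757,170)),("top",(.05,.11,None),T(54,31)),("top",(.05,-.11,None),T(420,55))]
def w(v,p):
    c,s=np.cos(v[2]),np.sin(v[2]);z=v[3] if p[2] is None else p[2]
    return np.array([v[0]+c*p[0]-s*p[1],v[1]+s*p[0]+c*p[1],.16+z])
f=lambda v:np.concatenate([proj(n,w(v,p))-o for n,p,o in obs])
r=least_squares(f,[.65,.05,0,0],loss='soft_l1');print(r.x,r.fun.reshape(-1,2).round(1).tolist())
for p in((-.175,0,-.057),(-.226,-.157,-.064),(-.226,-.157,-.039)):print(w(r.x,p))
t=tri(T(458,515),S(164,105));print("tab",t,proj("top",t)-T(458,515),"pull ends",tri(T(113,416),S(486,76)),tri(T(321,432),S(318,125)))
E
```

```text
[ 0.68563801  0.16173917 -0.05137309 -0.00206655] [[2.2, 0.3], [-2.4, -0.6], [-2.1, -0.7], [0.8, -1.1], [0.2, 0.4], [0.3, 0.2], [0.2, 0.0], [0.5, -0.3], [0.4, 0.1], [0.4, 0.4]]
[0.51086889 0.17072551 0.103     ]
[0.45187414 0.01655152 0.096     ]
[0.45187414 0.01655152 0.121     ]
tab [0.45846046 0.0218549  0.1172556 ] [0.36949008 0.17963692] pull ends [0.51494729 0.23628584 0.09900143] [0.50727548 0.10742404 0.10029175]
```

```bash
cat >> geo.py <<'E'
from station import pinch_z
H=np.array([.6856,.1617,.16]);YAW=-.0514
L=np.array([[np.cos(YAW),-np.sin(YAW),0],[np.sin(YAW),np.cos(YAW),0],[0,0,1]])
def Rt(th,sg): # tilt th about the hinge: tool z=(sin th,0,-cos th) in the locker frame
    z=np.array([np.sin(th),0,-np.cos(th)]);y=sg*np.array([np.cos(th),0,np.sin(th)]);return L@np.column_stack([np.cross(y,z),y,z])
def bar(q):
    a=np.pi/6-q;return H+L@(.18*np.array([-np.cos(a),0,-np.sin(a)])+.038*np.array([-np.sin(a),0,np.cos(a)]))
def tcp(g,R): return g-pinch_z*R[:,2]
E
python3 - <<'E'
from geo import *
from station import *
for sg in(1,-1):
  for t0,t1 in((.52,-.3),(.52,-.7),(.3,-.1)):
    print(sg,t0,t1)
    for q in(0,.6,1.28):
        R=Rt(t0+(t1-t0)*q/1.28,sg);j=ik(tcp(bar(q),R),R);print(q,bar(q).round(3),None if j is None else np.round(j,2))
  R=Rt(.2,sg);print("press",ik(H+L@[-.232,-.17,.0],R))
E
```

```text
1 0.52 -0.3
0 [0.511 0.171 0.103] [-1.67  0.63  1.31  2.34 -1.2   0.34  0.49]
0.6 [0.509 0.171 0.212] [ 0.47  0.29 -1.01  1.96  0.39  0.95 -0.78]
1.28 [0.581 0.167 0.311] [ 0.16  0.51 -0.65  1.41  0.15  1.59 -0.54]
1 0.52 -0.7
0 [0.511 0.171 0.103] [-1.67  0.63  1.31  2.34 -1.2   0.34  0.49]
0.6 [0.509 0.171 0.212] [ 0.37  0.37 -0.9   1.84  0.29  1.13 -0.69]
1.28 [0.581 0.167 0.311] [ 0.04  0.72 -0.5   1.16  0.    1.95 -0.51]
1 0.3 -0.1
0 [0.511 0.171 0.103] [ 0.18  0.34 -0.73  2.15  0.72  0.59 -1.12]
0.6 [0.509 0.171 0.212] [ 0.46  0.3  -1.01  1.94  0.38  0.97 -0.77]
1.28 [0.581 0.167 0.311] [ 0.22  0.39 -0.71  1.54  0.21  1.39 -0.56]
press [ 0.56903666  0.18552421 -0.71844457  2.27236785  0.30400687  0.55081438
 -0.42572941]
-1 0.52 -0.3
0 [0.511 0.171 0.103] [ 0.39  0.41 -1.03  2.27  1.36  0.63  1.41]
0.6 [0.509 0.171 0.212] [ 0.63  0.39 -1.23  1.95  0.53  1.    2.26]
1.28 [0.581 0.167 0.311] [ 0.46  0.76 -1.25  1.39  0.5   1.7   2.34]
-1 0.52 -0.7
0 [0.511 0.171 0.103] [ 0.39  0.41 -1.03  2.27  1.36  0.63  1.41]
0.6 [0.509 0.171 0.212] [ 0.59  0.54 -1.24  1.83  0.52  1.21  2.28]
1.28 [0.581 0.167 0.311] [ 0.09  0.75 -0.61  1.16  0.05  1.96  2.58]
-1 0.3 -0.1
0 [0.511 0.171 0.103] [ 0.58  0.6  -1.24  2.13  1.09  0.84  1.77]
0.6 [0.509 0.171 0.212] [ 0.62  0.41 -1.23  1.94  0.53  1.03  2.26]
1.28 [0.581 0.167 0.311] [ 0.53  0.61 -1.24  1.53  0.51  1.49  2.35]
press [ 1.01257129  0.35407789 -1.2157392   2.25922954  0.64242559  0.64883077
  2.44276762]
```

```bash
python3 - <<'E'
from geo import *
from station import *
import cv2
R=Rt(.3,1);p=tcp(bar(0),R)
set_gripper(.045,40)
move_pose(p-.16*R[:,2],R)
line_to(p-.03*R[:,2],vel=.15)
s=read_state();print(s["time_s"],s["wrist_force"],s["qpos"])
line_to(p,vel=.06)
s=read_state();print(s["time_s"],s["wrist_force"],s["finger_gap"])
a=read_camera("scene")[:,:,::-1];cv2.imwrite("pics/g.png",cv2.resize(a[120:290,200:400],None,fx=3.5,fy=3.5,interpolation=cv2.INTER_CUBIC))
E
```

```text
4.4833 [-0.30869519  0.04255327  0.41137301] [ 0.41841641  0.34382888 -1.00417288  2.13978443  0.7540897   0.68643114
 -1.13864444]
5.1333 [-0.35401967  0.13404896  0.38153063] 0.04495834349281753
```

View pics/g.png

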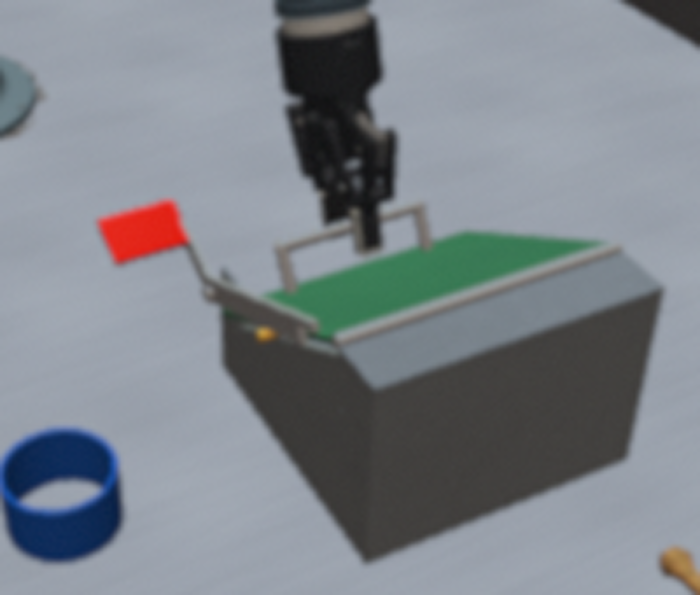

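The fingers straddle the pull near its middle, around (365,225). Next I grip it and lift along the arc.

```bash
python3 - <<'E'
from geo import *
from station import *
import cv2
set_gripper(0,50);s=read_state();print(s["finger_gap"],s["grasp_force"],s["wrist_force"].round(1) )
if s["finger_gap"]<.006: raise SystemExit
N=13
for q in np.linspace(0,1.28,N)[1:]:
    R=Rt(.3-.65*q/1.28,1);line_to(tcp(bar(q),R),vel=.06,rotation=R)
    s=read_state();f=np.array(s["wrist_force"]);print(round(q,2),round(s["time_s"],2),f.round(1),round(s["finger_gap"],4))
    if np.linalg.norm(f)>45: print("stop");break
cv2.imwrite("pics/up.png",read_camera("scene")[:,:,::-1][60:290,180:420].repeat(2,0).repeat(2,1))
E
```

```text
0.007964332980148293 48.73358130455017 [ 1.2 -0.4  3.1]
0.11 6.09 [ 3.9  0.9 -3.1] 0.0082
0.21 6.58 [ 6.3  0.1 -3.4] 0.0078
0.32 7.06 [ 6.1  1.3 -5.1] 0.0082
0.43 7.55 [ 5.   1.  -4.6] 0.0081
0.53 8.04 [ 5.9  1.6 -6.8] 0.0081
0.64 8.53 [ 6.2  1.7 -6.3] 0.0082
0.75 9.03 [ 4.5  2.4 -7.1] 0.0083
0.85 9.53 [ 3.   2.6 -7.1] 0.008
0.96 10.03 [ 0.8  0.3 -3.9] 0.0081
1.07 10.53 [-3.   0.2 -3.3] 0.0077
1.17 11.03 [-4.3  0.  -0.3] 0.0082
1.28 11.54 [-5.8 -0.5  2.8] 0.0078
```

View pics/up.png

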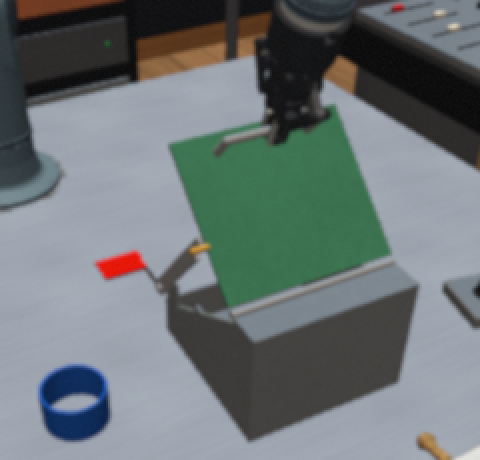

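```bash
python3 - <<'E'
from geo import *
from station import *
import cv2
R=Rt(-.35,1);line_to(tcp(bar(1.295),R),vel=.05);print(np.round(read_state()["wrist_force"],1))
R=Rt(-.36,1);line_to(tcp(bar(1.23),R),vel=.04);print(np.round(read_state()["wrist_force"],1))
set_gripper(.032)
p=np.array(read_state()["position"]);print(np.round(read_state()["wrist_force"],1))
line_to(p-.1*R[:,2],vel=.12)
s=read_state();print(s["time_s"],s["position"],np.round(s["wrist_force"],1))
pause(.3)
a=read_camera("scene")[:,:,::-1][60:290,180:420];b=read_camera("top")[:,:,::-1][100:330,140:380]
cv2.imwrite("pics/op.png",cv2.resize(np.hstack([a,b]),None,fx=1.66,fy=1.66,interpolation=cv2.INTER_CUBIC))
E
```

```text
[-5.  -0.7  0.9]
[-4.6 -1.7  5.3]
[0.1 0.4 0.8]
13.625 [0.62811491 0.16435595 0.44888407] [ 0.5 -0.4 -0.5]
```

View pics/op.png

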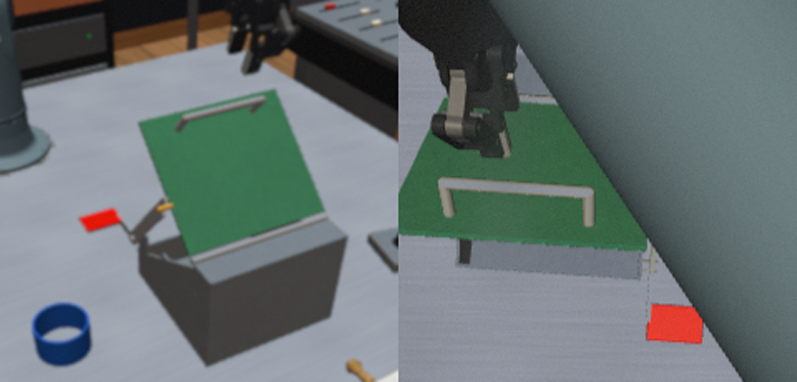

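```bash
python3 - <<'E'
from geo import *
from station import *
t=H+L@[-.226,-.157,-.064];print(proj("scene",t),proj("top",H+L@[-.226,-.126,-.064]),"obs",(240.8,192.5),(290.4,295))
R=Rt(.15,1);tip=H+L@[-.229,-.167,-.064];print(tip)
for h in (.12,.0,-.012): print(ik(tip+[0,0,h]-.073*R[:,2],R))
s=read_state();print(s["qpos"])
set_gripper(0,40)
p=np.array(s["position"]);line_to([p[0]-.02,p[1]-.02,.5],vel=.2)
a=tip-.073*R[:,2]
line_to([.45,.04,.5],vel=.2)
move_pose(a+[-.02,-.02,.15],R)
line_to(a+[0,0,.025],vel=.15)
s=read_state();print(s["time_s"],np.round(s["wrist_force"],1),s["qpos"])
E
```

```text
[238.55593399 191.74710822] [293.07186822 293.46868461] obs (240.8, 192.5) (290.4, 295)
[0.44832242 0.00668597 0.096     ]
[ 1.30594946 -0.13458414 -1.31776199  2.13399552 -0.15347784  0.8964494
  0.01645329]
[ 0.95597614  0.29349428 -1.14962534  2.24441084  0.48562498  0.6805695
 -0.57506066]
[ 0.91715807  0.31796209 -1.11367581  2.25220567  0.52872707  0.66105246
 -0.61385491]
[ 0.30904548  0.67952975 -1.04538523  1.15463025  0.35429344  1.87200056
 -0.69216355]
18.1167 [-0.3  0.9  0. ] [ 1.05908551  0.24899522 -1.24605517  2.2248116   0.40897575  0.72564328
 -0.50427702]
```

```bash
python3 - <<'E'
from geo import *
from station import *
import cv2
s=read_state();p=np.array(s["position"]);z0=p[2]-.025;c=None
for k in range(16):
    d=.006-.002*k if k else .006
    line_to([p[0],p[1],z0+d],vel=.05)
    f=read_state()["wrist_force"];print(round(d,3),np.round(f,1),round(read_state()["position"][2]-z0,4))
    if c is None and f[2]>1.2: c=d
    if (c is not None and d<=c-.0085) or f[2]>15: break
pause(.6);print(read_state()["time_s"],c)
a=read_camera("scene")[:,:,::-1][60:290,180:420]
line_to([p[0]-.01,p[1]-.01,z0+.1],vel=.2);print(read_state()["time_s"])
b=read_camera("scene")[:,:,::-1][60:290,180:420]
cv2.imwrite("pics/pr.png",cv2.resize(np.hstack([a,b]),None,fx=1.66,fy=1.66,interpolation=cv2.INTER_CUBIC))
E
```

```text
0.006 [-1.   0.2  0.3] 0.0061
0.004 [-0.4 -0.   0.1] 0.0041
0.002 [-0.2  0.8 -0.7] 0.0019
0.0 [-0.4 -0.2  2.9] 0.0003
-0.002 [-0.1 -0.3  4.3] -0.0017
-0.004 [-0.1  0.4 -0.1] -0.0043
-0.006 [-0.9  0.1  1.3] -0.0061
-0.008 [-0.1  0.5  0.7] -0.0081
-0.01 [ 0.7 -0.3  1.1] -0.0101
21.2333 0.0
22.5083
```

View pics/pr.png

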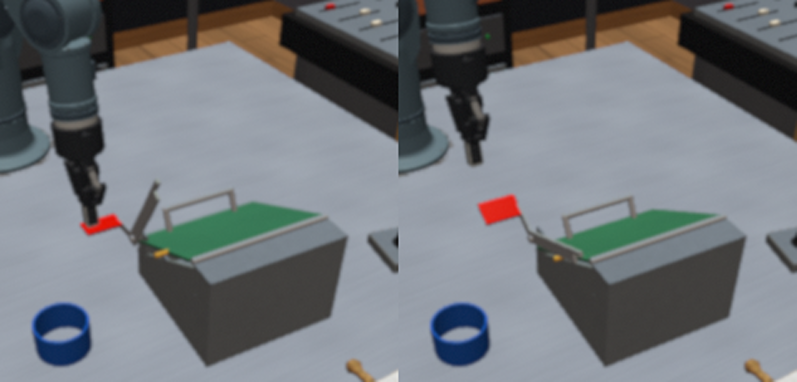

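The left half of the picture shows the door sunk while the tab is still pressed. The right half shows the tab at about (228,183) and the pull end at about (280,191) in full-image pixels, both as at the start, so the door looks closed. I'll check that by comparing with the first picture, then hand in.

```bash
python3 - <<'E'
from station import *
import cv2,numpy as np
p=np.array(read_state()["position"]);line_to(p+[-.03,-.06,.08],vel=.15);pause(1.5)
a=read_camera("scene")[:,:,::-1][160:290,200:400];b=cv2.resize(cv2.imread("pics/sc.png"),(200,130),interpolation=cv2.INTER_AREA)
d=cv2.absdiff(np.ascontiguousarray(a),b).max(2);print("locker diff",(d[15:,45:]>40).sum(),(d>40).sum(),read_state()["time_s"],np.round(read_state()["wrist_force"],1))
t=read_camera("top")[:,:,::-1];o=cv2.resize(cv2.imread("pics/top0.png"),(560,420),interpolation=cv2.INTER_AREA)
for n,(x,y,w,h) in dict(plug=(135,198,25,45),core=(340,198,60,55),door=(165,125,115,145)).items(): print(n,(cv2.absdiff(np.ascontiguousarray(t[y:y+h,x:x+w]),o[y:y+h,x:x+w]).max(2)>50).sum())
cv2.imwrite("pics/end.png",np.hstack([cv2.resize(t,(400,300)),cv2.resize(read_camera("scene")[:,:,::-1],(400,300))]))
E
```

```text
locker diff 0 0 24.95 [-0.2  1.2 -0.3]
plug 0
core 0
door 0
```

View pics/end.png

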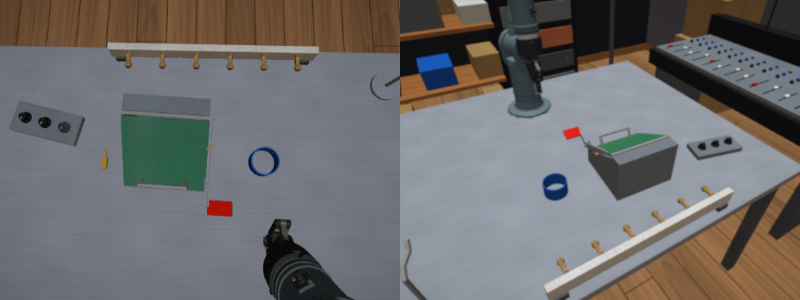

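The door is closed, the hand is clear of everything, and the tape core and jack plug have not moved.

```bash
python3 -c "from station import *;print(job_done())"
```

```text
the job is handed in; nothing more can be done
None
```

The stay check is done and handed in: the door was raised and stood open by itself on the locked stay, then was released with the red tab and sank fully closed; the hand is clear, and the tape core and jack plug lie where they were.

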